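# Hold the bench length stop at its second stop

## Robot

A 7-joint arm with a two-finger parallel gripper is mounted at the origin on the work surface. World frame = base frame: x ahead of the robot, y to its left, z up, the work surface at z = 0. Lengths are in mm, angles in rad, forces in N, time in s.
With the tool pointing down it reaches from about 400 to 850 mm from the base axis. Payload 4.5 kg.
Tool frame: the origin (TCP) lies at the very end of the fingers, on their centre line; the grasp point (between the pads) lies 19 mm behind it (r.grip_point_offset is the distance from the TCP to the grasp point, in mm); y points along the fingers, z is the direction in which the jaws open and shut, and the axes are right-handed (so a half turn about y gives the same grasp; the last joint's range is limited). The gripper opens to 85 mm and grips with 20 to 120 N. Pads are 22 mm wide; open, the fingers measure 114 mm over their backs; the gripper's body (76 mm by 85 mm) begins 54 mm behind the grasp point. The pads swing forward as they close: fully open they stand 13 mm farther back than shut.
Start: joints at [1.327, 0.689, -0.195, 1.565, 0.157, 0.902, -0.215], TCP at [171.429, -601.054, 231.317] pointing down, gripper open.
Joint ranges: [-3.01, 3.01], [-0.46, 2.08], [-1.47, 1.51], [0.13, 2.56], [-1, 4.14], [0.04, 2.09], [-2.66, 2.66]. Speed limits (rad/s): [2.57, 2.57, 3.14, 3.14, 3.14, 3.14, 3.14].

## Interface

Orientations are given as a rotation vector (axis times angle).
In Python, from workcell import r gives the robot as it stands.
- The arm moves only by the tool drive_tool, never from a script. Its argument "steps" is a list of rows, each a list of 4 numbers: the shift along the tool's x, y, z in cm, then the turn about the tool's y in degrees. A call has 1 to 10 rows; each row shifts and turns the pose as measured when the row begins, along the tool's axes as they then stand; what a row does not reach is not made up. A row lasts 1/12 s, in which the tool goes at most 41.7 mm and 7.16 degrees, less where a joint would pass 70% of its speed; a pose out of reach is approached as far as the arm can. A call is refused whole if a number of a shift passes 4.17 or a number of a turn 7.16, either way. A call with a gripper value outside its range is refused whole. "grip" is the closure, from 0 (fully open) to 1 (shut), set as the call begins (left out, the last holds). The fingers move at their own pace and stop on an object; "newtons" is the grip in N (left out, the last holds). Time passes only in rows, so rows that do not move let the fingers close. It gives the time, the measured TCP pose, the force and the opening at its end, in the units of the state.
- r.state(): the state, without advancing time (a new reading comes with each control period).
- r.snapshot(name): name is "scene" or "top" or "wrist"; returns a dict with "img" (420x560x3 uint8, red, green, blue), "fx", "fy", "cx", "cy" (pixels), "D" ([k1, k2, p1, p2, k3] as OpenCV has them; the pictures are not rectified), "world_from_camera" (4x4, takes a point from camera to world coordinates). Camera axes: x right, y up, looking along -z (the intrinsics and any distortion apply to the point x, -y, -z); pixel columns grow to the right and rows downward; lengths in mm; the calibration is good to about 2 mm. A picture is of the moment at which its call begins. There is no depth.
- r.finish_job(): hands the job in, once; it reports no verdict.
Trained networks look in the newest picture that a camera, given by its name, has taken for a name from the list of things; names that differ only in an ending like _2 or _b are one class to them, and where a whole thing is asked for, a point or a joint stands for the part that bears it (a point fixed in the world has none). Each returns a list of dicts, best first, with "conf" (0 to 1); they miss things now and then, are a little off and sometimes report something else, mostly with a low value. They report only what shows in the picture. A call takes as long as a camera call.
- r.spot_in(camera, target): "centre" ([column, row] in pixels, amid what is visible of it).
The state is a dict: "clock": time; "joint_pos": joint angles; "qvel": joint speeds; "tau": joint torques, N m; "position": TCP position; "ee_rot": TCP orientation; "ft_force": force on the tool from outside, world axes, zero at the start; "wrist_torque": the same for the moment, N m; "opening": opening from 0.0 (shut) to 1.0 (fully open).
Only numpy, scipy, OpenCV 4.12 (cv2) and the standard library are available. Lean on these libraries where they do the work, as an engineer would, in place of code of your own. Each camera call takes 0.05 s, during which the arm holds its last target.

## Task

The spring-loaded length stop on the welding bench is parked and locked, and the next tube has to be marked against it. Swing its lever into the notch marked by the arrowhead, so that it drops into the detent and frees the rod; then pinch the upright black grip from above so that the metal button on its side is squeezed right in, and pull the rod out, past the first stop, as far as it goes to the second stop. Finish still holding it there with the button squeezed in (do not let go: the spring would draw it back), the lever still in its notch, and the other things on the bench left where they are.

Things in the scene. Friction and masses are not known exactly. Their poses are not given: they have to be found in the camera images.
- stop_unit: The length stop, bolted to the bench: foot plate 110 x 210 mm, on it a steel channel 70 mm wide along the unit's y, 90 mm high, and a notch plate (top at 94 mm) reaching 78 mm out on the -x side, under the lever. Origin: underside, straight below the lever's pivot; z up. The rod slides out along the unit's +y. Yaw -0.35 to 0.4 rad.
- lever_pivot (a point): Point on the lever's upright pivot axis, 102 mm above the bench, level with the lever's arm.
- lever_knob (a point): Middle of the lever's upright black knob: round, 25 mm across at the thickest, 46 mm tall (104 to 150 mm above the bench), 95 mm from the pivot; this point is 130 mm above the bench, turning with the lever. Under it runs the lever's arm, a 10 mm round bar 97 to 107 mm above the bench; the notch plate under that ends at 94 mm.
- notch_mark (a point): The gap in the edge of the notch plate, flanked by two raised ribs, with an arrowhead pointing at it from the pivot: 66 mm from the pivot, straight along the unit's -x, 94 mm above the bench. The lever's arm must lie over this gap.
- stop_lever (a joint): Lever angle, rad, 0 to 1.2, growing counter-clockwise from above. At 0.6 the arm lies in the marked notch, along the unit's -x; below 0.6 it stands on the grip's side (+y). About 0.5 N at the knob turns it and it stays where left, except near a spring detent (3 to 5 N at the knob) that draws it in over the last 0.1 rad and holds it at 0.6. More than 0.15 rad off, it locks the rod.
- stop_grip: The sliding part: rod, cross plate and, on its outer end, an upright black grip 24 mm (unit's x) x 26 mm (y) x 84 mm tall (43 to 127 mm above the bench). Its origin and axes equal stop_unit's when the rod is home; it moves along +y. The steel cross plate, 70 mm wide (x), 30 to 75 mm above the bench, stands 17 to 22 mm beyond the grip's middle.
- grip_middle (a point): Where to pinch the grip: 105 mm above the bench, 120 mm along the unit's +y from the lever pivot when the rod is home; it moves with the rod. Along the unit's x the black grip reaches from -14 to +10 mm of this point and the button to +18 mm (to +13 mm when squeezed in).
- stop_button (a joint): How far the button on the grip's +x side is squeezed in (towards -x), m: 0 out, 0.005 fully in. Aluminium pad 18 mm (y) x 46 mm tall (75 to 121 mm above the bench), standing out 8 mm. 3 N to start, 6 N fully in. In by more than 3.5 mm it frees the rod and must stay so during the pull, or the latch catches at the first stop.
- stop_rod (a joint): How far the rod is pulled out along the unit's +y, m: 0 home, 0.060 first stop (latch notch), 0.120 second stop, the hard end of travel. A return spring draws it home with 4 N at the start, 6 N at the end. At the second stop nothing latches: it must be held.
- tube_long: Bystander, leave alone: square steel tube 30 x 220 x 30 mm lying on the bench. Origin: centre of underside.
- tube_short: Bystander, leave alone: square steel tube offcut 30 x 90 x 30 mm lying on the bench. Origin: centre of underside.
- tape_roll: Bystander, leave alone: red tape roll 80 mm across, 24 mm high, flat. Origin: centre of underside.
- tri_square: Bystander, leave alone: try square, stock 30 x 110 x 16 mm of dark wood, thin steel blade 175 mm. Origin: under the middle of the stock.
- hammer: Bystander, leave alone: hammer lying on the bench, about 300 mm long.
- tape_measure: Bystander, leave alone: grey tape measure 66 x 36 x 60 mm. Origin: centre of underside.
- cleaner: Bystander, leave alone: upright bottle 62 mm across, 150 mm tall. Origin: centre of underside.

How it is judged (in metres and radians):
On the way, in this order (a step that is already met when the one before it is completed fails the run):
1. the lever rests in the marked notch, the rod still home (value of joint stop_lever between 0.51 and 0.69 rad and value of joint stop_rod below 0.01 m), for 0.2 s.
2. the grip is pinched with its button squeezed in, the lever in its notch (value of joint stop_lever between 0.51 and 0.69 rad and value of joint stop_button above 0.0035 m and contact force between the fingers and stop_grip above 3 N), for 0.1 s.
3. the rod has been pulled past the first stop (value of joint stop_lever between 0.51 and 0.69 rad and value of joint stop_rod above 0.075 m and contact force between the fingers and stop_grip above 3 N), for 0.1 s.
At the end, for the whole second after the job is handed in: Through the last second the fingers press on the grip (over 3 N) with its button in by more than 3.5 mm, the rod rests within 5 mm of the second stop, and the lever lies within 0.09 rad of the marked notch. No bystander has moved more than 30 mm (all of step 2 and value of joint stop_rod between 0.115 and 0.13 m and velocity of joint stop_rod between -0.02 and 0.02 m/s); the arm keeps its last pose, push and grip.
It fails at once if a bystander is disturbed (moved more than 30 mm) (distance of any of tube_long, tube_short, tape_roll, tri_square, hammer, tape_measure, cleaner from where it was at the start of the episode above 0.03 m).
It also fails if it takes over 43 s, if anything falls off the work surface, if the arm or the gripper's body presses on something with over 40 N, if the wrist force passes 120 N, or if a joint passes its speed limit or range.

## Working session

There is one attempt and no reset: what is moved stays moved. The work goes in short steps, Python scripts to look and compute and a tool call to move; the robot and the scene stay as the last step left them, time stands still between calls to the robot, and variables do not carry over. Pictures are saved under pics/ and viewed, and the job is handed in when it is done.

Besides the shell and the picture viewer there is one more tool, called after "Request:" by a JSON object that holds its "op" and its "data". drive_tool: Moves the arm, as the interface text tells. Its arguments: {"type":"object","properties":{"steps":{"type":"array"},"grip":{"type":"number"},"newtons":{"type":"number"}},"required":["steps"]}

```bash
mkdir -p pics; cat > h.py <<'E'
import numpy as np, cv2
from workcell import r
from scipy.spatial.transform import Rotation as R
def snap(n,f=None):
    s=r.snapshot(n)
    if f: cv2.imwrite('pics/'+f,cv2.cvtColor(np.asarray(s['img']),cv2.COLOR_RGB2BGR))
    return s
def K(s): return np.array([[s['fx'],0,s['cx']],[0,s['fy'],s['cy']],[0,0,1.]])
def atz(s,uv,z):
    p=cv2.undistortPoints(np.array([[uv]],float),K(s),np.array(s['D'],float))[0,0]
    T=np.array(s['world_from_camera']); d=T[:3,:3]@np.array([p[0],-p[1],-1]); o=T[:3,3]
    return o+d*(z-o[2])/d[2]
def proj(s,P):
    T=np.linalg.inv(np.array(s['world_from_camera'])); P=np.atleast_2d(P)
    c=P@T[:3,:3].T+T[:3,3]; c=c*[1,-1,-1]
    return cv2.projectPoints(c,np.zeros(3),np.zeros(3),K(s),np.array(s['D'],float))[0][:,0]
E
python3 - <<'E'
from h import *
st=r.state();print(st)
print(R.from_rotvec(st['ee_rot']).as_matrix().round(3))
Z={'lever_pivot':102,'lever_knob':130,'notch_mark':94,'grip_middle':105,'stop_grip':90,'stop_unit':60,'stop_button':98}
for c in ['scene','top','wrist']:
    s=snap(c,c+'0.png')
    for t in Z:
        d=r.spot_in(c,t)
        for e in d[:2]: print(c,t,np.round(e['centre'],1),round(e['conf'],2),atz(s,e['centre'],Z[t]).round(1))
E
```

```text
{'clock': 0.0, 'joint_pos': array([ 1.32680247,  0.69001901, -0.19448232,  1.56638219,  0.15730652,
        0.90246874, -0.21513709]), 'qvel': array([ 0.00055371,  0.00156213,  0.00047316, -0.00018355, -0.00077685,
        0.00099337, -0.00015998]), 'tau': array([ 1.27783391e-03, -5.39619470e+01, -1.26698937e+00, -1.58547360e+01,
        9.01871652e-03,  9.12386749e-03,  8.88849826e-06]), 'position': array([ 171.14843197, -600.42087377,  230.4512127 ]), 'ee_rot': array([-0.29024239,  2.07475132, -2.07089883]), 'ft_force': array([-0.07316914,  0.79538219, -0.10113986]), 'wrist_torque': array([ 0.04191886, -0.01425567,  0.0037698 ]), 'opening': 1.0006500271799814}
[[-0.962 -0.001  0.274]
 [-0.274  0.002 -0.962]
 [ 0.    -1.    -0.002]]
scene lever_pivot [267.4 217.9] 0.68 [549.  -61.7 102. ]
scene lever_knob [268.6 191.3] 0.58 [508.2  -6.5 130. ]
scene lever_knob [304.9 203.1] 0.28 [608.5  20.5 130. ]
scene notch_mark [266.  222.2] 0.61 [551.1 -70.2  94. ]
scene grip_middle [303.5 201.2] 0.58 [590.   41.8 105. ]
scene stop_grip [301.4 201.1] 0.82 [578.2  49.5  90. ]
scene stop_unit [263.6 219.9] 0.96 [523.4 -48.4  60. ]
scene stop_unit [375.2 152.4] 0.15 [626.8 387.9  60. ]
scene stop_button [310.1 193.7] 0.58 [584.8  80.6  98. ]
top lever_pivot [285.2 228.6] 0.55 [509.8 -33.  102. ]
top lever_knob [356.  243.2] 0.65 [ 464.1 -208.8  130. ]
top lever_knob [140.3 277.2] 0.22 [392.3 334.1 130. ]
top notch_mark [283.2 228.1] 0.95 [512.3 -27.9  94. ]
top grip_middle [247.3 215.5] 0.56 [546.2  63.8 105. ]
top grip_middle [351.8 252.3] 0.17 [ 443.7 -200.9  105. ]
top stop_grip [249.8 213.5] 0.55 [553.8  58.4  90. ]
top stop_unit [284.6 224.3] 0.73 [527.1 -31.8  60. ]
top stop_button [272.9 232.7] 0.55 [500.6  -1.1  98. ]
top stop_button [238.5 204.8] 0.42 [576.3  87.   98. ]
```

View pics/top0.png

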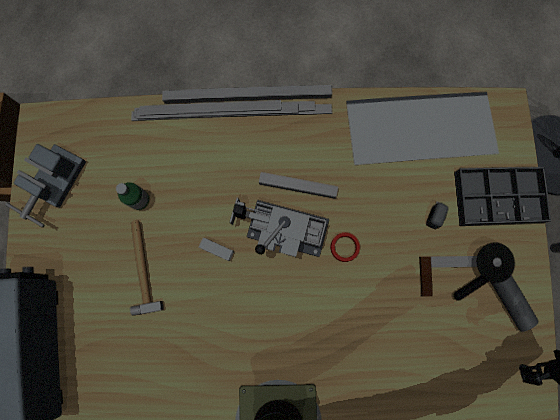

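View pics/scene0.png

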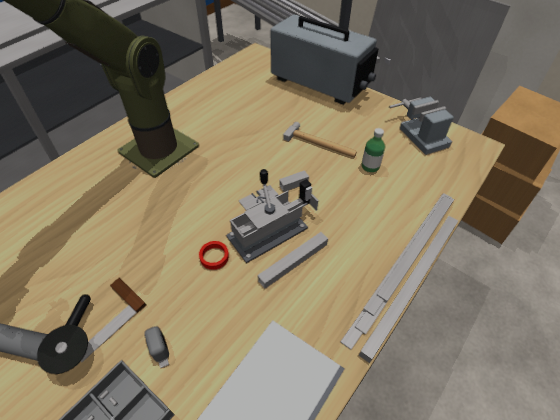

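```bash
python3 - <<'E'
import cv2
a=cv2.imread('pics/top0.png')[160:290,200:380]; cv2.imwrite('pics/topz.png',cv2.resize(a,None,fx=4.4,fy=4.4,interpolation=cv2.INTER_CUBIC))
a=cv2.imread('pics/scene0.png')[160:270,200:350]; cv2.imwrite('pics/scz.png',cv2.resize(a,None,fx=5,fy=5,interpolation=cv2.INTER_CUBIC))
E
```

```text
(no output)
```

View pics/topz.png

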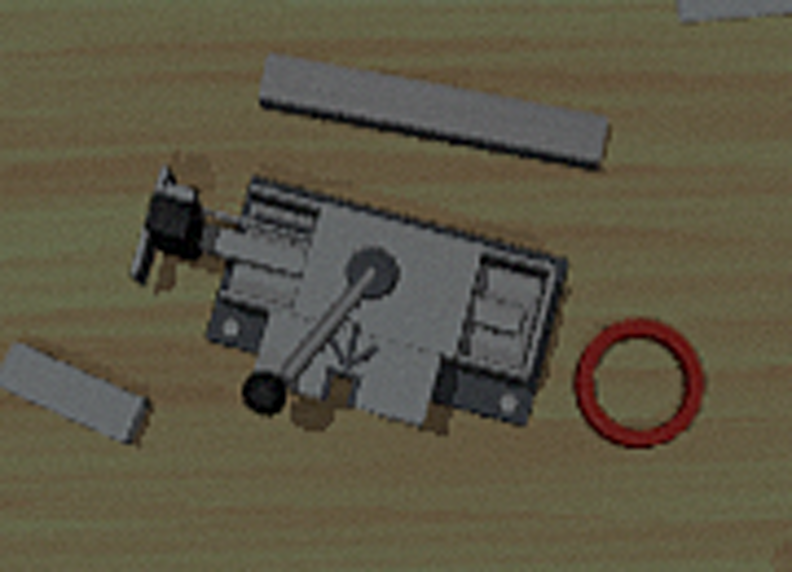

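View pics/scz.png

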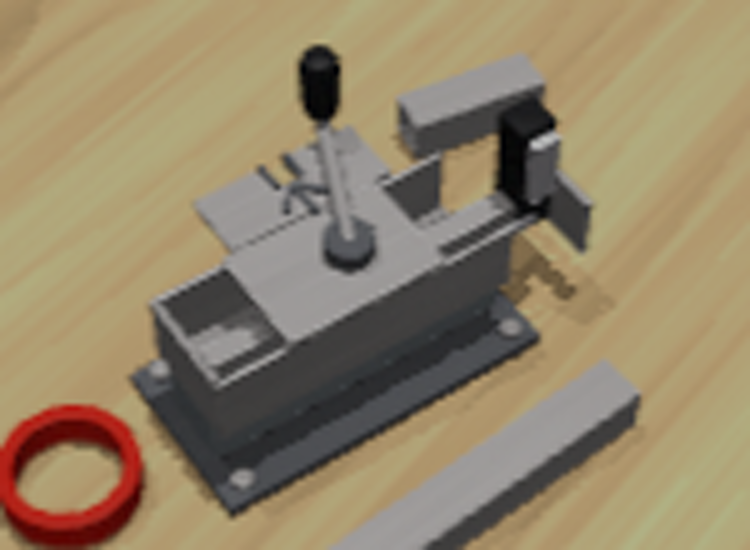

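```bash
cat > fit.py <<'E'
from h import *
from scipy.optimize import least_squares
def model(p):
    x,y,a,l=p
    def W(u): 
        c,s=np.cos(a),np.sin(a); return [x+c*u[0]-s*u[1],y+s*u[0]+c*u[1],u[2]]
    t=np.pi+(l-.6)
    return dict(pivot=W([0,0,107]),knob=W([95*np.cos(t),95*np.sin(t),130]),knobtop=W([95*np.cos(t),95*np.sin(t),150]),
      griptop=W([-2,120,127]),grip=W([0,120,105]),notch=W([-66,0,94]))
E
python3 - <<'E'
from fit import *
top=r.snapshot('top');sc=r.snapshot('scene')
z=lambda u,v:(200+u/4.4,160+v/4.4)
q=lambda u,v:(200+u/5,160+v/5)
ob=[(top,'pivot',z(372,272)),(top,'knobtop',z(264,394)),(top,'griptop',z(175,225)),(top,'notch',z(342,388)),
(sc,'pivot',q(350,240)),(sc,'knob',q(320,84)),(sc,'griptop',q(530,115)),]
f=lambda p:np.concatenate([proj(s,model(p)[n])[0]-uv for s,n,uv in ob])
o=least_squares(f,[540,-30,-.2,.1]);print(o.x,f(o.x).round(1));
m=model(o.x)
for k in m: print(k,np.round(m[k],1))
E
```

```text
[ 5.28098414e+02 -3.22979081e+01 -2.84724334e-01  1.66052421e-01] [ 0.2 -0.5 -0.1 -1.3 -1.  -2.2  0.5 -1.6 -1.6 -1.8 -1.3 -1.7 -2.  -1.2]
pivot [528.1 -32.3 107. ]
knob [456.6  30.2 130. ]
knobtop [456.6  30.2 150. ]
griptop [559.9  83.4 127. ]
grip [561.8  82.9 105. ]
notch [464.8 -13.8  94. ]
```

Request:
{"op": "drive_tool", "data": {"steps": [[-3.6,-0.3,-1.9,0],[-3.6,-0.3,-1.9,0],[-3.6,-0.3,-1.9,0],[-3.6,-0.3,-1.9,0],[-3.6,-0.3,-1.9,0],[-3.6,-0.3,-1.9,0],[-3.6,-0.3,-1.9,0],[-3.6,-0.3,-1.9,0],[-3.6,-0.3,-1.9,0],[-3.6,-0.3,-1.9,0]], "grip": 0.0, "newtons": 30}}

```text
clock: 2.13
position: [465.2, -325.4, 258.5]
ee_rot: [-0.272, 2.082, -2.099]
ft_force: [-0.0, -1.2, -1.4]
opening: 1.0
```

Request:
{"op": "drive_tool", "data": {"steps": [[-0.8,0,-4.0,0],[-0.8,0,-4.0,0],[-0.8,0,-4.0,0],[-0.8,0,-4.0,0],[-0.8,0,-4.0,0],[-0.8,-0.2,-4.0,0],[0,0,0,7],[0,0,0,7],[0,0,0,7],[0,0,0,7]]}}

```text
clock: 2.97
position: [461.5, -61.2, 260.5]
ee_rot: [-0.256, -2.103, 2.107]
ft_force: [-0.5, -0.0, -0.4]
opening: 1.002
```

```bash
python3 - <<'E'
from fit import *
s=snap('wrist','w1.png');t=snap('top','t1.png')
st=r.state();print(st['clock'],st['position'],st['joint_pos'].round(2));print(R.from_rotvec(st['ee_rot']).as_matrix().round(3))
print(np.array(s['world_from_camera']).round(2))
Z={'lever_pivot':107,'lever_knob':130,'notch_mark':94,'grip_middle':105}
for k in Z:
  for e in r.spot_in('wrist',k)[:2]: print(k,np.round(e['centre'],1),round(e['conf'],2),atz(s,e['centre'],Z[k]).round(1))
m=model([528.1,-32.3,-.285,.166])
for k in m: print(k,proj(s,m[k])[0].round())
E
```

```text
3.0667 [461.5831708  -61.48863713 260.42124929] [ 0.04  0.44 -0.01  2.01  0.01  0.69 -1.78]
[[-0.975  0.012 -0.223]
 [ 0.223 -0.004 -0.975]
 [-0.012 -1.     0.001]]
[[-2.3000e-01  9.3000e-01  2.9000e-01  5.3692e+02]
 [-9.7000e-01 -2.2000e-01 -7.0000e-02 -7.8680e+01]
 [ 0.0000e+00 -3.0000e-01  9.6000e-01  4.0453e+02]
 [ 0.0000e+00  0.0000e+00  0.0000e+00  1.0000e+00]]
lever_pivot [216.3 124.3] 0.92 [530.5 -31.  107. ]
lever_knob [192.6 174.5] 0.56 [496.4  -4.5 130. ]
notch_mark [214.8 124.5] 0.72 [530.4 -27.6  94. ]
grip_middle [ 96.8 117.5] 0.86 [560.6  69.3 105. ]
pivot [218. 127.]
knob [168. 227.]
knobtop [161. 236.]
griptop [ 68. 124.]
grip [ 82. 120.]
notch [220. 196.]
```

View pics/w1.png

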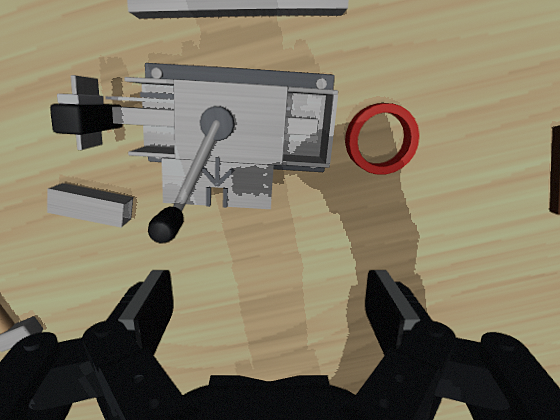

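```bash
python3 - <<'E'
import cv2
a=cv2.imread('pics/w1.png')[50:260,30:350]; cv2.imwrite('pics/w1z.png',cv2.resize(a,None,fx=2.5,fy=2.5,interpolation=cv2.INTER_CUBIC))
E
```

```text
(no output)
```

View pics/w1z.png

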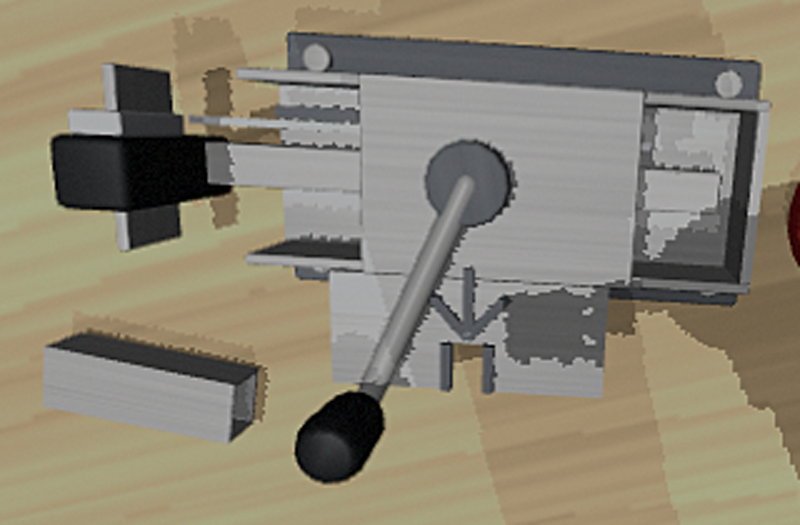

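```bash
python3 - <<'E'
from fit import *
w=r.snapshot('wrist')
q=lambda u,v:(30+u/2.5,50+v/2.5)
ob=[(w,'pivot',q(468,182)),(w,'knobtop',q(328,450)),(w,'knob',q(343,430)),(w,'griptop',q(91,172)),(w,'notch',q(468,360))]
f=lambda p:np.concatenate([proj(s,model(p)[n])[0]-uv for s,n,uv in ob])
o=least_squares(f,[528,-32,-.285,.166]);print(o.x.round(3),f(o.x).round(1));
m=model(o.x)
for k in m: print(k,np.round(m[k],1))
st=r.state();p=st['position'];M=R.from_rotvec(st['ee_rot']).as_matrix()
print(st['clock'],'to knob, tool axes',(M.T@(m['knob']-p)).round(1))
E
```

```text
[ 5.3169e+02 -3.3355e+01 -2.8200e-01  1.7300e-01] [ 0.3 -0.8 -1.2  1.6 -0.2  1.3 -0.1 -0.5  1.2 -1.6]
pivot [531.7 -33.4 107. ]
knob [459.6  28.5 130. ]
knobtop [459.6  28.5 150. ]
griptop [563.2  82.5 127. ]
grip [565.1  81.9 105. ]
notch [468.3 -15.   94. ]
3.3167 to knob, tool axes [ 23.5 129.9 -88.3]
```

Request:
{"op": "drive_tool", "data": {"steps": [[0.8,1.0,-3.0,0],[0.8,1.0,-3.0,0],[0.8,1.0,-3.0,0],[0,1.0,0,7],[0,1.0,0,7],[0,0,0,0]]}}

```text
clock: 3.82
position: [461.4, 31.5, 208.6]
ee_rot: [-0.494, -1.963, 1.96]
ft_force: [-0.8, -0.1, -0.9]
opening: 0.998
```

```bash
cat > goto.py <<'E'
from fit import *
import sys
P=[531.7,-33.4,-.282]
def rel(pt):
    st=r.state();M=R.from_rotvec(st['ee_rot']).as_matrix()
    print('t',round(st['clock'],2),'pos',st['position'].round(1),'z ang',np.degrees(np.arctan2(M[1,2],M[0,2])).round(1),'open',round(st['opening'],3),'F',st['ft_force'].round(1))
    print('rel',(M.T@(np.array(pt)-st['position'])).round(1), 'y axis',M[:,1].round(3))
E
python3 - <<'E'
from goto import *
rel([459.6,28.5,112])
E
```

```text
t 3.82 pos [461.4  31.5 208.6] z ang -117.3 open 0.998 F [-0.8 -0.1 -0.9]
rel [ 1.8 96.6  4. ] y axis [ 0.017 -0.003 -1.   ]
```

Request:
{"op": "drive_tool", "data": {"steps": [[0.2,2.4,0.4,0],[0,2.4,0,0],[0,2.4,0,0],[0,2.2,0,0],[0,0,0,0]]}}

```text
clock: 4.23
position: [463.9, 27.7, 114.1]
ee_rot: [-0.486, -1.982, 1.971]
ft_force: [-0.6, -0.2, -0.7]
opening: 0.998
```

```bash
python3 - <<'E'
from goto import *
rel([459.6,28.5,112])
snap('wrist','w2.png')
E
```

```text
t 4.23 pos [463.9  27.7 114.1] z ang -116.2 open 0.998 F [-0.6 -0.2 -0.7]
rel [4.3 2.  1.2] y axis [ 0.025 -0.    -1.   ]
```

View pics/w2.png

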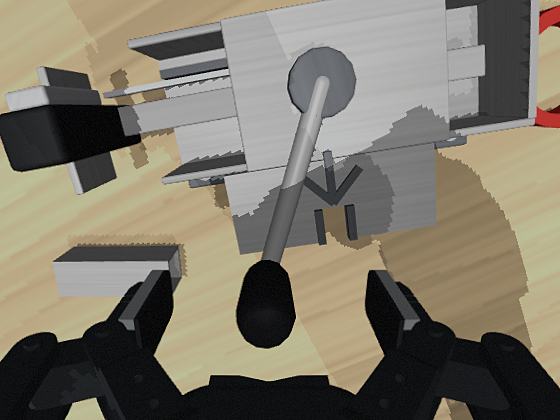

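Request:
{"op": "drive_tool", "data": {"steps": [[0.4,0.2,0,0],[0,0,0,0],[0,0,0,0],[0,0,0,0],[0,0,0,0],[0,0,0,0],[0,0,0,0],[0,0,0,0]], "grip": 1.0, "newtons": 20}}

```text
clock: 4.95
position: [463.4, 28.6, 118.5]
ee_rot: [-0.493, -1.99, 1.973]
ft_force: [-0.0, -0.1, -3.4]
opening: 0.278
```

```bash
python3 - <<'E'
from goto import *
for l in (.173,.24,.3,.4,.5,.6):
    k=np.array(model(P+[l])['knob']);k[2]=112;print(l,k.round(1));
    rel(k)
E
```

```text
0.173 [459.6  28.5 112. ]
t 4.95 pos [463.4  28.6 118.5] z ang -116.1 open 0.278 F [-0.  -0.1 -3.4]
rel [3.6 6.4 1.9] y axis [ 0.035  0.001 -0.999]
0.24 [455.6  23.5 112. ]
t 4.95 pos [463.4  28.6 118.5] z ang -116.1 open 0.278 F [-0.  -0.1 -3.4]
rel [4.9 6.3 8.1] y axis [ 0.035  0.001 -0.999]
0.3 [452.3  18.8 112. ]
t 4.95 pos [463.4  28.6 118.5] z ang -116.1 open 0.278 F [-0.  -0.1 -3.4]
rel [ 5.8  6.1 13.7] y axis [ 0.035  0.001 -0.999]
0.4 [447.5  10.6 112. ]
t 4.95 pos [463.4  28.6 118.5] z ang -116.1 open 0.278 F [-0.  -0.1 -3.4]
rel [ 6.6  6.  23.2] y axis [ 0.035  0.001 -0.999]
0.5 [443.5   2.  112. ]
t 4.95 pos [463.4  28.6 118.5] z ang -116.1 open 0.278 F [-0.  -0.1 -3.4]
rel [ 6.3  5.8 32.7] y axis [ 0.035  0.001 -0.999]
0.6 [440.5  -7.  112. ]
t 4.95 pos [463.4  28.6 118.5] z ang -116.1 open 0.278 F [-0.  -0.1 -3.4]
rel [ 5.2  5.7 42.1] y axis [ 0.035  0.001 -0.999]
```

Request:
{"op": "drive_tool", "data": {"steps": [[0.15,0,0.9,0],[0.1,0,0.9,0],[0.05,0,0.9,0],[-0.05,0,0.9,0],[-0.05,0,0.7,0],[0,0,0,0]]}}

```text
clock: 5.45
position: [444.6, 0.3, 118.6]
ee_rot: [-0.476, -2.021, 1.974]
ft_force: [1.3, -1.2, -4.5]
opening: 0.274
```

```bash
python3 - <<'E'
from goto import *
k=np.array(model(P+[.6])['knob']);k[2]=112
rel(k)
snap('wrist','w3.png')
E
```

```text
t 5.45 pos [4.446e+02 3.000e-01 1.186e+02] z ang -114.7 open 0.274 F [ 1.3 -1.2 -4.5]
rel [1.  6.3 8.6] y axis [ 0.042  0.014 -0.999]
```

View pics/w3.png

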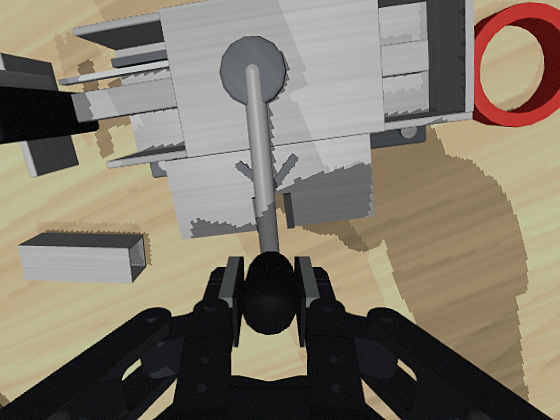

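Request:
{"op": "drive_tool", "data": {"steps": [[-0.1,0,0.6,0],[0,0,0.4,0],[0,0,0,0]]}}

```text
clock: 5.75
position: [442.1, -7.7, 118.5]
ee_rot: [-0.475, -2.025, 1.974]
ft_force: [-0.4, 3.1, -2.4]
opening: 0.28
```

```bash
python3 - <<'E'
from goto import *
k=np.array(model(P+[.6])['knob']);k[2]=112
rel(k)
snap('wrist','w4.png')
E
```

```text
t 5.75 pos [442.1  -7.7 118.5] z ang -114.5 open 0.28 F [-0.4  3.1 -2.4]
rel [2.  6.5 0.3] y axis [ 0.043  0.016 -0.999]
```

View pics/w4.png

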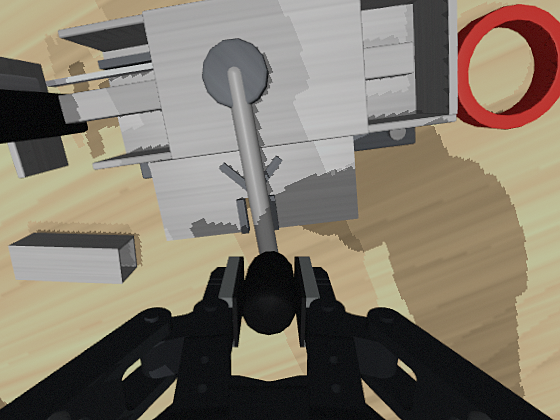

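Request:
{"op": "drive_tool", "data": {"steps": [[0,0,0,0],[0,0,0,0],[0,0,0,0],[0,0,0,0],[0,0,0,0]], "grip": 0.0}}

```text
clock: 6.22
position: [442.2, -10.8, 118.7]
ee_rot: [-0.483, -2.017, 1.974]
ft_force: [0.5, 0.4, -0.1]
opening: 0.956
```

```bash
python3 - <<'E'
from goto import *
k=np.array(model(P+[.6])['knob']);k[2]=112
rel(k)
snap('wrist','w5.png')
E
```

```text
t 6.22 pos [442.2 -10.8 118.7] z ang -114.9 open 0.956 F [ 0.5  0.4 -0.1]
rel [ 3.4  6.7 -2.5] y axis [ 0.043  0.012 -0.999]
```

View pics/w5.png

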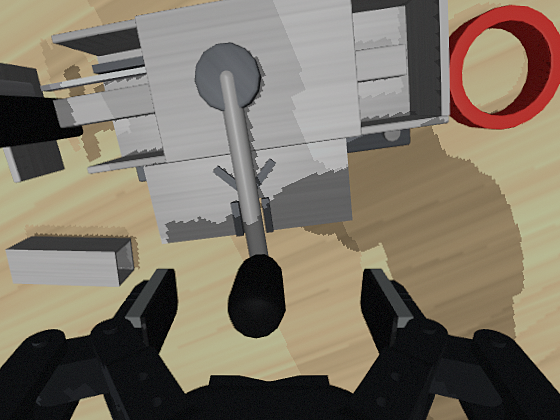

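Request:
{"op": "drive_tool", "data": {"steps": [[0,-2.5,0,0],[0,-3.0,0,0],[0,-3.0,0,0],[0,-2.0,0,-7],[0,0,0,-7],[0,0,0,-7],[0,0,0,-7],[0,0,0,-7],[0,0,0,-7],[0,0,0,-7]]}}

```text
clock: 7.1
position: [436.8, -13.7, 229.3]
ee_rot: [-0.393, 1.96, -1.963]
ft_force: [-0.1, -0.2, -0.1]
opening: 1.002
```

Request:
{"op": "drive_tool", "data": {"steps": [[0,0,0,-7],[0,0,0,-7],[0,0,0,-7],[0,0,0,-7],[0,0,0,-7],[0,0,0,-7],[0,0,0,-7],[0,0,0,-7],[0,0,0,0]]}}

```text
clock: 7.85
position: [434.6, -16.2, 229.0]
ee_rot: [-1.109, 1.277, -1.316]
ft_force: [-0.4, -0.5, 0.0]
opening: 0.996
```

```bash
python3 - <<'E'
from goto import *
k=np.array(model(P+[.6])['grip']);k[2]=86
rel(k);print(k,r.state()['joint_pos'].round(2))
E
```

```text
t 7.85 pos [434.6 -16.2 229. ] z ang -7.4 open 0.996 F [-0.4 -0.5  0. ]
rel [-112.6  148.8  111. ] y axis [ 0.041  0.005 -0.999]
[565.09326465  81.86009663  86.        ] [ 0.32  0.48 -0.56  2.14  0.46  0.6  -0.7 ]
```

Request:
{"op": "drive_tool", "data": {"steps": [[0,0,0,4.5],[0,0,0,4.5],[-2.4,0,1.9,0],[-2.4,0,1.9,0],[-2.4,0,1.9,0],[-2.4,0,1.9,0],[-2.0,0,1.5,0],[0,0,0,0]]}}

```text
clock: 8.52
position: [556.8, 65.5, 231.9]
ee_rot: [-1.005, 1.426, -1.459]
ft_force: [1.3, 1.3, 0.9]
opening: 1.003
```

```bash
python3 - <<'E'
from goto import *
m=model(P+[.6])
k=np.array(m['grip']);k[2]=86
rel(k)
s=snap('wrist','w6.png')
for k in m: print(k,proj(s,m[k])[0].round())
E
```

```text
t 8.52 pos [556.8  65.5 231.9] z ang -19.0 open 1.003 F [1.3 1.3 0.9]
rel [-16.5 146.1  -2. ] y axis [ 0.033  0.001 -0.999]
pivot [273. 306.]
knob [164. 328.]
knobtop [158. 343.]
griptop [265. 185.]
grip [267. 178.]
notch [204. 302.]
```

View pics/w6.png

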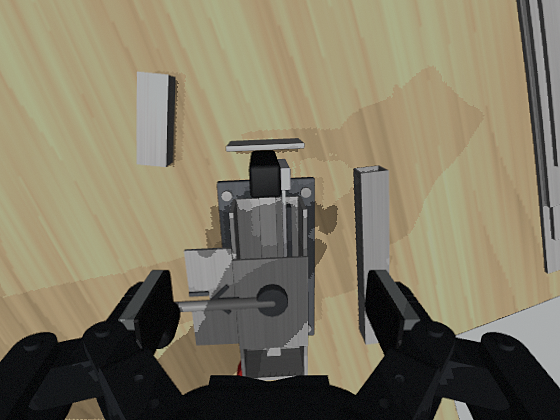

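```bash
python3 - <<'E'
import cv2
from goto import *
a=cv2.imread('pics/w6.png')[120:350,130:410]; cv2.imwrite('pics/w6z.png',cv2.resize(a,None,fx=2.6,fy=2.6,interpolation=cv2.INTER_CUBIC))
s=snap('wrist')
def W(u):
    x,y,a=P;c,q=np.cos(a),np.sin(a);return [x+c*u[0]-q*u[1],y+q*u[0]+c*u[1],u[2]]
b=cv2.imread('pics/w6.png')
pts={'gtl':[-14,133,127],'gtr':[10,133,127],'gbl':[-14,107,127],'gbr':[10,107,127],'foot':[-55,105,10],'foot2':[55,105,10],'cpl':[-35,142,75],'cpr':[35,142,75],'fb':[-14,107,43]}
for k,v in pts.items(): print(k,proj(s,W(v))[0].round(1))
print(np.array(s['world_from_camera']).round(3))
E
```

```text
gtl [250. 165.]
gtr [282.2 163.2]
gbl [252.2 198.6]
gbr [283.5 196.8]
foot [216.8 173.1]
foot2 [316.6 167.6]
cpl [226.9 145.6]
cpr [306.  141.3]
fb [253.6 175.5]
[[ 9.45000e-01  3.20000e-01  7.10000e-02  5.76029e+02]
 [-3.26000e-01  8.99000e-01  2.94000e-01  1.38825e+02]
 [ 3.00000e-02 -3.01000e-01  9.53000e-01  3.75224e+02]
 [ 0.00000e+00  0.00000e+00  0.00000e+00  1.00000e+00]]
```

View pics/w6z.png

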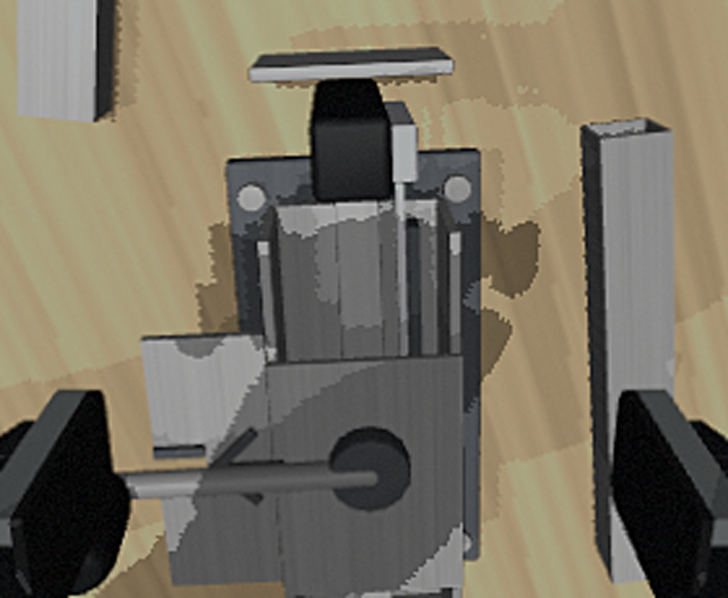

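Request:
{"op": "drive_tool", "data": {"steps": [[-0.8,0,0,-2.5],[-0.8,2.0,0,0],[0,3.0,0,0],[0,3.0,0,0],[0,2.0,0,0],[0,0,0,0]]}}

```text
clock: 9.12
position: [557.1, 73.4, 129.9]
ee_rot: [-1.04, 1.394, -1.433]
ft_force: [-1.4, 0.6, 0.1]
opening: 0.999
```

```bash
python3 - <<'E'
from goto import *
m=model(P+[.6])
k=np.array(m['grip']);k[2]=86
rel(k+np.array([np.cos(.282),-np.sin(.282),0])*1.5)
s=snap('wrist','w7.png')
E
```

```text
t 9.12 pos [557.1  73.4 129.9] z ang -16.5 open 0.999 F [-1.4  0.6  0.1]
rel [-10.3  44.1   5.5] y axis [ 0.028 -0.007 -1.   ]
```

View pics/w7.png

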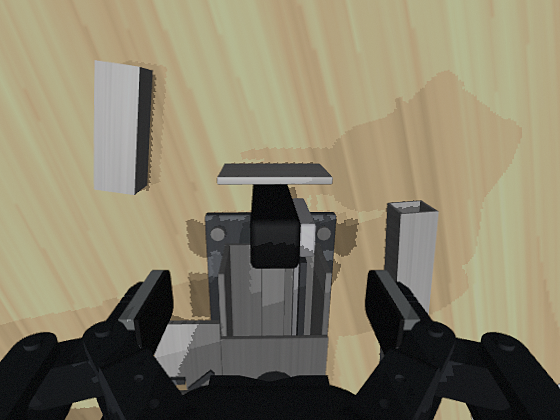

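Request:
{"op": "drive_tool", "data": {"steps": [[-1.0,0,0.5,0],[0,2.0,0,0],[0,2.0,0,0],[0,0.5,0,0],[0,0,0,0]]}}

```text
clock: 9.58
position: [573.0, 84.7, 93.4]
ee_rot: [-1.025, 1.386, -1.435]
ft_force: [0.5, -0.3, 0.5]
opening: 1.0
```

```bash
python3 - <<'E'
from goto import *
m=model(P+[.6])
k=np.array(m['grip']);k[2]=86
rel(k+np.array([np.cos(.282),-np.sin(.282),0])*1.5)
s=snap('wrist','w8.png')
E
```

```text
t 9.58 pos [573.   84.7  93.4] z ang -16.5 open 1.0 F [ 0.5 -0.3  0.5]
rel [ 5.   7.2 -5.6] y axis [ 0.042 -0.003 -0.999]
```

View pics/w8.png

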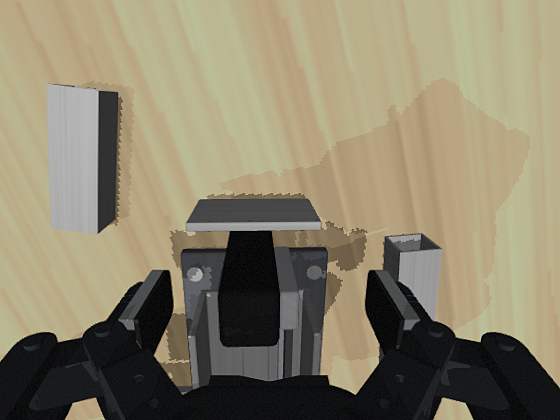

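Request:
{"op": "drive_tool", "data": {"steps": [[0.4,0.5,-0.4,0],[0,0,0,0]]}}

```text
clock: 9.8
position: [569.9, 82.7, 91.1]
ee_rot: [-1.02, 1.384, -1.435]
ft_force: [-0.9, 0.3, 0.7]
opening: 1.0
```

```bash
python3 - <<'E'
from goto import *
m=model(P+[.6])
k=np.array(m['grip']);k[2]=86
rel(k+np.array([np.cos(.282),-np.sin(.282),0])*1.5)
E
```

```text
t 9.8 pos [569.9  82.7  91.1] z ang -16.5 open 1.0 F [-0.9  0.3  0.7]
rel [ 2.2  4.9 -3.1] y axis [ 0.047 -0.001 -0.999]
```

Request:
{"op": "drive_tool", "data": {"steps": [[0.2,0.3,-0.3,0],[0,0,0,0],[0,0,0,0],[0,0,0,0],[0,0,0,0],[0,0,0,0],[0,0,0,0],[0,0,0,0]], "grip": 1.0, "newtons": 60}}

```text
clock: 10.47
position: [564.2, 82.3, 90.8]
ee_rot: [-1.021, 1.386, -1.435]
ft_force: [1.3, -0.4, 1.3]
opening: 0.282
```

```bash
python3 - <<'E'
from goto import *
m=model(P+[.6])
k=np.array(m['grip']);k[2]=86
rel(k)
s=snap('wrist','w9.png')
E
```

```text
t 10.47 pos [564.2  82.3  90.8] z ang -16.6 open 0.282 F [ 1.3 -0.4  1.3]
rel [0.2 4.8 0.8] y axis [ 0.045 -0.001 -0.999]
```

View pics/w9.png

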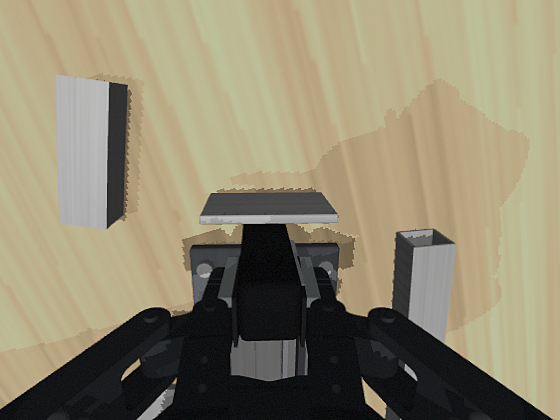

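Request:
{"op": "drive_tool", "data": {"steps": [[-0.8,0,0,0],[-1.0,0,0,0],[-1.0,0,0,0],[-1.0,0,0,0]]}}

```text
clock: 10.85
position: [571.4, 106.7, 90.7]
ee_rot: [-1.036, 1.39, -1.455]
ft_force: [-1.5, -5.0, 6.4]
opening: 0.277
```

```bash
cat > pr.py <<'E'
from goto import *
m=model(P+[.6]); k=np.array(m['grip']); 
st=r.state(); a=P[2]; d=st['position']-k
ux=np.array([np.cos(a),np.sin(a),0]);uy=np.array([-np.sin(a),np.cos(a),0])
rel(k); print('unit x %.1f y %.1f  z %.1f'%(d@ux,d@uy,st['position'][2]),'F ux %.1f uy %.1f'%(st['ft_force']@ux,st['ft_force']@uy))
E
python3 pr.py; python3 -c "
from h import *
snap('wrist','w10.png')"
```

```text
t 10.85 pos [571.4 106.7  90.7] z ang -17.1 open 0.277 F [-1.5 -5.   6.4]
rel [ 25.8 -13.9   1.8] y axis [ 0.034 -0.021 -0.999]
unit x -0.8 y 25.6  z 90.7 F ux -0.1 uy -5.3
```

View pics/w10.png

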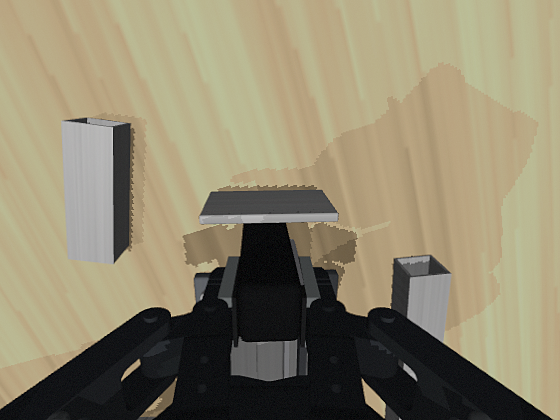

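Request:
{"op": "drive_tool", "data": {"steps": [[-1.2,0,0.05,0],[-1.2,0,0.05,0.5],[-1.2,0,0,0.5],[-1.2,0,0,0],[-1.2,0,0,0],[-1.2,0,0,0]]}}

```text
clock: 11.4
position: [587.9, 161.9, 90.6]
ee_rot: [-1.056, 1.399, -1.489]
ft_force: [-3.1, -6.4, 10.2]
opening: 0.281
```

```bash
python3 pr.py
```

```text
t 11.4 pos [587.9 161.9  90.6] z ang -18.3 open 0.281 F [-3.1 -6.4 10.2]
rel [ 83.7 -10.8   3.9] y axis [ 0.017 -0.049 -0.999]
unit x -0.4 y 83.3  z 90.6 F ux -1.2 uy -7.0
```

Request:
{"op": "drive_tool", "data": {"steps": [[-1.1,0,0.05,-1],[-1.1,0,0.05,-1],[-1.0,0,0,0],[-0.6,0,0,0],[-0.3,0,0,0]]}}

```text
clock: 11.82
position: [596.8, 191.8, 90.6]
ee_rot: [-1.095, 1.378, -1.482]
ft_force: [-1.6, -6.6, 6.7]
opening: 0.281
```

```bash
python3 pr.py
```

```text
t 11.82 pos [596.8 191.8  90.6] z ang -16.8 open 0.281 F [-1.6 -6.6  6.7]
rel [115.1  -6.9   1.8] y axis [ 0.005 -0.069 -0.998]
unit x -0.2 y 114.4  z 90.6 F ux 0.3 uy -6.7
```

Request:
{"op": "drive_tool", "data": {"steps": [[-0.5,0,0,0],[-0.5,0,0,0],[-0.4,0,0,0]]}}

```text
clock: 12.07
position: [598.0, 196.2, 90.6]
ee_rot: [-1.109, 1.378, -1.497]
ft_force: [-4.5, -8.6, 8.4]
opening: 0.278
```

```bash
python3 pr.py
```

```text
t 12.07 pos [598.  196.2  90.6] z ang -17.1 open 0.278 F [-4.5 -8.6  8.4]
rel [119.8  -4.5   2.4] y axis [-0.004 -0.085 -0.996]
unit x -0.2 y 119.0  z 90.6 F ux -1.9 uy -9.5
```

Request:
{"op": "drive_tool", "data": {"steps": [[-0.4,0,0,0],[-0.4,0,0,0],[-0.4,0,0,0],[-0.4,0,0,0]]}}

```text
clock: 12.4
position: [597.8, 195.8, 90.6]
ee_rot: [-1.136, 1.374, -1.52]
ft_force: [-3.6, -7.3, 9.3]
opening: 0.275
```

```bash
python3 pr.py; python3 - <<'E'
from h import *
snap('wrist','w12.png');s=snap('scene','s12.png')
a=cv2.imread('pics/s12.png')[120:280,180:380]; cv2.imwrite('pics/s12z.png',cv2.resize(a,None,fx=3.7,fy=3.7,interpolation=cv2.INTER_CUBIC))
E
python3 pr.py
```

```text
t 12.4 pos [597.8 195.8  90.6] z ang -17.3 open 0.275 F [-3.6 -7.3  9.3]
rel [119.4  -0.8   3. ] y axis [-0.018 -0.114 -0.993]
unit x -0.3 y 118.5  z 90.6 F ux -1.4 uy -8.0
t 12.5 pos [597.8 195.8  90.5] z ang -17.3 open 0.277 F [-4.2 -8.3 10.8]
rel [119.3  -0.8   3. ] y axis [-0.018 -0.114 -0.993]
unit x -0.3 y 118.5  z 90.5 F ux -1.7 uy -9.2
```

View pics/w12.png

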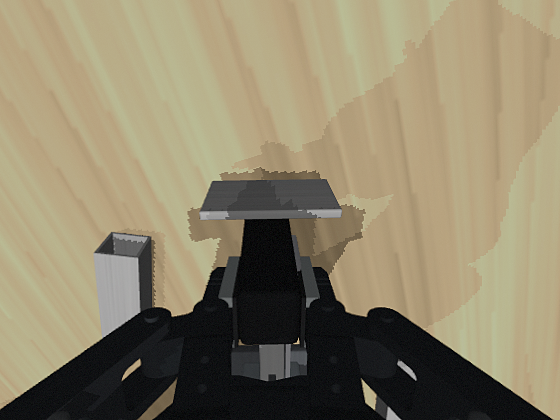

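View pics/s12z.png

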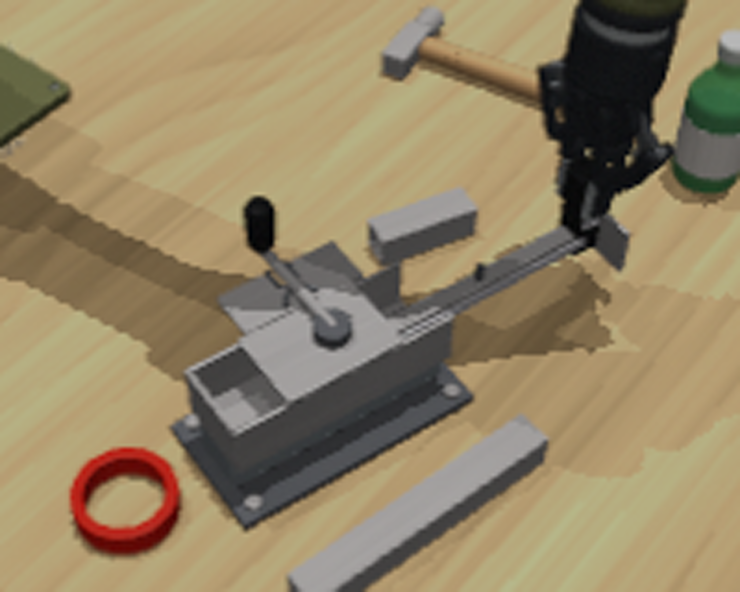

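```bash
python3 - <<'E'
from goto import *
import cv2
w=r.snapshot('wrist');s=r.snapshot('scene')
def W(u):
    x,y,a=P;c,q=np.cos(a),np.sin(a);return [x+c*u[0]-q*u[1],y+q*u[0]+c*u[1],u[2]]
for rod in (.1,.11,.115,.12,.125):
    Y=139.5+1000*rod
    print(rod,'wrist',[proj(w,W(v))[0].round(1).tolist() for v in ([-35,Y+2.5,75],[35,Y+2.5,75],[-35,Y-2.5,75])],'scene',[((proj(s,W(v))[0]-[180,120])*3.7).round(0).tolist() for v in ([-35,Y,75],[35,Y,75],[35,Y,30])])
m=model(P+[.6]);print([((proj(s,m[k])[0]-[180,120])*3.7).round() for k in ('knob','knobtop','pivot')])
E
python3 pr.py
```

```text
0.1 wrist [[200.4, 250.9], [336.1, 247.1], [201.4, 259.1]] scene [[549.0, 191.0], [607.0, 242.0], [599.0, 280.0]]
0.11 wrist [[198.2, 233.9], [337.4, 230.1], [199.3, 242.5]] scene [[559.0, 186.0], [616.0, 236.0], [609.0, 275.0]]
0.115 wrist [[197.1, 225.0], [338.0, 221.2], [198.2, 233.9]] scene [[563.0, 183.0], [621.0, 234.0], [613.0, 272.0]]
0.12 wrist [[196.0, 216.0], [338.7, 212.1], [197.1, 225.0]] scene [[568.0, 181.0], [626.0, 231.0], [618.0, 269.0]]
0.125 wrist [[194.9, 206.7], [339.3, 202.8], [196.0, 216.0]] scene [[573.0, 178.0], [630.0, 229.0], [622.0, 267.0]]
[array([257., 222.]), array([256., 203.]), array([330., 322.])]
t 12.6 pos [597.8 195.8  90.5] z ang -17.3 open 0.276 F [-3.7 -6.9  9.5]
rel [119.4  -0.9   3. ] y axis [-0.017 -0.113 -0.993]
unit x -0.3 y 118.5  z 90.5 F ux -1.6 uy -7.6
```

```bash
python3 - <<'E'
from h import *
print(r.finish_job())
E
```

```text
the job is handed in; nothing more can be done
None
```

I swung the lever into the marked notch, pinched the grip with the button squeezed in, and pulled the rod out to the second stop. I handed the job in at about 12.6 s, still holding it at 60 N. `finish_job` gave no verdict, so what follows rests on my own checks.

- **Lever:** after I let go of the knob, the wrist picture showed the arm centred between the two ribs. In the last scene picture the knob was within 2 px of where it should be at 0.6 rad.
- **Button:** I never measured it directly. The rod ran past the first stop with only about 5–7 N and nothing catching, which means the button was in by more than 3.5 mm. The opening read about 24 mm where I expected 27 mm. I put this down to how the opening reading scales.
- **Rod:** the cross plate in the wrist and scene pictures puts it at about 120–122 mm out, and the tool position with its tilt gives about 120 mm. Further small pushes no longer moved it. It stayed still over the last 0.2 s, with about 8 N along the rod.
- **Tilt:** the gripper leaned about 6.5° while pulling, but I saw no slip.
- **Bystanders:** I saw no contact, and the tape roll, tubes, hammer and cleaner look in place in the last scene picture. I did not measure their positions, and that crop does not show the try square or the tape measure.

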